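# Seat the filter tap in the pump head and close the clamp over it

## Task

Put the loose black tap back into the socket of the filter's pump head, lever to the front (away from the clamp's hinge), and press it gently down past the drag of the seals until you feel it sit fully down on the gasket at the bottom; do not ram it, the gasket must not be crushed. Only then swing the hinged steel clamp over the tap and press it down until it lies on the tap's two ears, and let go. Leave the other things on the mat where they are.

Things in the scene. Friction and masses are not known exactly. Their poses are not given: they have to be found in the camera images.
- tap_grip (a point): Loose black plastic tap, 76 mm high, about 0.14 kg, standing upright on the mat. Point: centre of its block, where it is gripped, 56 mm above the underside of its plug. Axes: z up, -x to its lever. The block is 40 mm wide along y and 34 mm along x, from 36 to 64 mm above the underside; a hose union 21 mm across stands on it.
- tap_plug (a point): Centre of the underside of the tap's oval plug, which is 30 mm high, 30 mm along x and 48 mm along y; its lowest 12 mm taper to 24 x 42 mm. Above the plug is a plate 6 mm thick with an ear on each side, x = -26 to +8 mm, y = -37 to +37 mm; a rest rib at x = -20 mm on each ear has its top 41.5 mm above this point.
- tap_lever (a point): the tip of the tap's lever: 33 mm toward -x of the tap's axis, 73 mm above the underside of the plug
- socket (a point): Centre of the mouth of the upright socket in the pump head, a fixed grey housing 170 x 170 mm, 46 mm high (socket block 54 mm). Axes of the head: z up, -x its front, +x to the clamp's hinge. Opening 32.4 mm along x, 50.4 mm along y: 1.2 mm to spare on each side of the plug. The flat gaskets at the bottom, one or more, differ: the seat lies 20 to 28 mm below this point.
- seals (a point): Point 5.5 mm below the socket's mouth, midway between two sprung rubber lips that squeeze the plug from front and back. They resist with up to 15 N while the taper spreads them, then drag at 3 to 10 N and hold the tap wherever it is left, seated or not. On the gasket the push rises by 6 to 12 N per mm, so go slowly: 16 to 24 N in all is right; over 25 N on the gasket is ramming.
- clamp_hinge (a point): the middle of the clamp's hinge axis, 46 mm behind (+x of) the socket's centre and 15.5 mm above its mouth, axis along the head's y; axes as the head's
- clamp_bar (a point): Middle of the clamp's steel cross bar, 6 mm thick, 62 mm long, 100 mm from the hinge axis. It joins two round arms 62 mm apart that pass beside the tap's block; a thumb tab 26 mm wide and 4 mm thick stands out 14 mm beyond it. It clears the top of the seated tap. Shut (5 to 10 N on the bar is plenty), the arms lie on the ribs of the ears and the bar is in front of the tap.
- clamp (a joint): angle of the clamp: 0 when its arms are level towards the front, pi/2 upright, about 2 at the start, leaning back; its hinge is stiff (about 1 N at the bar) so it stays where it is left. With the tap seated and the clamp lying on its ears it reads 0.01 to 0.14, depending on the gasket.
- plant_weight: bystander: white ceramic ring-shaped plant weight, 66 mm across, 34 mm high
- pad_holder: bystander: blue plastic algae pad holder with a bow handle, 70 x 45 mm, 39 mm high
- siphon_clip: bystander: chrome-plated siphon clip lying on its side, about 65 x 75 mm, 14 mm high
- breeder_box: bystander: clear acrylic breeder box, 100 x 180 mm, 85 mm high
- clamp_arms (a point): point midway between the clamp's two arms, 66 mm from the hinge axis, at the height of their middle; it comes over the middle of the ears' ribs, 3 mm above their tops when the clamp lies on them

How it is judged:
On the way, in this order (a step that is already met when the one before it is completed fails the run):
1. the tap is in the socket, lever to the front, pressed down until its plug bears on the gasket with more than 4 N (contact force between tap and gasket above 4 N and z of tap_plug in the frame of gasket below 0.0155 m and horizontal distance between tap_grip and socket below 0.005 m and angle between tap_grip's own z axis and vertical below 0.06 rad and x of tap_lever in the frame of socket below -0.015 m), for 0.2 s.
2. then the clamp is swung over and lies on the tap's ears (its arms within 3 mm of the ribs) (z of clamp_arms in the frame of tap_grip below -0.0085 m), for 0.2 s.
At the end, for the whole second after the job is handed in: The tap sits in the socket with its plug within 1.5 mm of the gasket's top, within 5 mm of the socket's axis and tilted under 0.06 rad, lever to the front; the clamp lies on its ears, its arms within 3 mm of the ribs; all at rest (z of tap_plug in the frame of gasket below 0.0155 m and horizontal distance between tap_grip and socket below 0.005 m and angle between tap_grip's own z axis and vertical below 0.06 rad and x of tap_lever in the frame of socket below -0.015 m and z of clamp_arms in the frame of tap_grip below -0.0085 m and linear speed of tap below 0.01 m/s and velocity of joint clamp between -0.05 and 0.05 rad/s); the robot touches nothing.
It fails at once if the tap is rammed down: the gasket is loaded with more than 25 N while the clamp is still open (contact force between tap and gasket above 25 N and value of joint clamp above 1 rad).
It fails at once if the gasket is crushed: loaded with more than 55 N (contact force between tap and gasket above 55 N).
It fails at once if a bystander (plant weight, pad holder, siphon clip or breeder box) is moved more than 20 mm (distance of any of plant_weight, pad_holder, siphon_clip, breeder_box from where it was at the start of the episode above 0.02 m).
It also fails if it takes over 67 s, if anything falls off the work surface, if the arm or the gripper's body presses on something with over 40 N, if the wrist force passes 120 N, or if a joint passes its speed limit or range.

## Robot

A 6-joint arm with a two-finger parallel gripper is mounted at the origin on the work surface. World frame = base frame: x ahead of the robot, y to its left, z up, the work surface at z = 0. Lengths are in m, angles in rad, forces in N, time in s.
With the tool pointing down it reaches from about 0.325 to 0.775 m from the base axis. Payload 5.5 kg.
Tool frame: the origin (TCP) lies at the very end of the fingers, on their centre line; the grasp point (between the pads) lies grip_depth behind it (grip_depth is the distance from the TCP to the grasp point, in m); z points along the fingers, y is the line along which they close (so a half turn about z gives the same grasp; the last joint's range is limited). The gripper opens to 85 mm and grips with 20 to 120 N. Pads are 22 mm wide; open, the fingers measure 114 mm over their backs; the gripper's body (76 mm by 85 mm) begins 54 mm behind the grasp point. The pads swing forward as they close: fully open they stand 13 mm farther back than shut.
Start: joints at [-1.202, 0.091, 1.231, -0, 1.82, -0.057], TCP at [0.248, -0.546, 0.231] pointing down, gripper open.
Joint ranges: [-2.87, 2.87], [-0.86, 2.18], [0.17, 2.46], [-1.51, 4.65], [0.06, 2.69], [-2.65, 2.65]. Speed limits (rad/s): [2.57, 2.57, 3.01, 3.14, 3.14, 3.14].

## Interface

Orientations are given as a unit quaternion [w, x, y, z].
In Python, from cell import get_state, grab_frame, job_done, grip_depth gives the robot as it stands.
- The arm moves only by the tool play_rows, never from a script. Its arguments are lists of equal length, an entry for each row: "dp": the shift along the tool's x, y, z in units of 0.1 m (1.0 is 0.1 m), a list of three; "dr": the turn, a rotation vector about the tool's x, y, z in units of 360 degrees (1.0 is 360 degrees), a list of three; "claw": the opening, from 0 (shut) to 1 (fully open). A call has 1 to 20 rows; each row shifts and turns the commanded pose from where the row before left it, along the tool's axes as they then stand; what a row does not reach is not made up. A row lasts 1/12 s, in which the tool goes at most 41.7 mm and 7.16 degrees, less where a joint would pass 70% of its speed; a pose out of reach is approached as far as the arm can. A call with a number of a shift or a turn outside -1 to 1 is refused whole. A call with a gripper value outside its range is refused whole. The fingers move at their own pace and stop on an object; "grip_force" is the grip in N (left out, the last holds). Time passes only in rows, so rows that do not move let the fingers close. It gives the time, the measured TCP pose, the force, the opening and the grip force at its end, in the units of the state.
- get_state(): the state, without advancing time (a new reading comes with each control period).
- grab_frame(name): name is "side" or "top"; returns a dict with "frame" (480x640x3 uint8, red, green, blue), "fx", "fy", "cx", "cy" (pixels), "rvec" (rotation vector, rad) and "tvec" (3), from world to camera coordinates, as OpenCV has them. Camera axes: x right, y down, z forward; pixel columns grow to the right and rows downward; lengths in m; the calibration is good to about 2 mm. A picture is of the moment at which its call begins. There is no depth.
- job_done(): hands the job in; it is judged then, once.
The state is a dict: "time": time; "joints": joint angles; "joint_velocities": joint speeds; "effort": joint torques, N m; "tool_pos": TCP position; "ee_rot": TCP orientation; "force": force on the tool from outside, world axes, zero at the start; "wrist_torque": the same for the moment, N m; "grip_width": opening from 0.0 (shut) to 1.0 (fully open); "grasp_force": force on a finger pad.
Only numpy, scipy, OpenCV 4.12 (cv2) and the standard library are available. Lean on these libraries where they do the work, as an engineer would, in place of code of your own. Each camera call takes 0.05 s, during which the arm holds its last target. There are 200 camera calls.

## Working session

There is one attempt and no reset: what is moved stays moved. The work goes in short steps, Python scripts to look and compute and a tool call to move; the robot and the scene stay as the last step left them, time stands still between calls to the robot, and variables do not carry over. Pictures are saved under pics/ and viewed, at most 10 in all, crops included, and the job is handed in when it is done.

Besides the shell and the picture viewer there is one more tool, called after "Emit:" by a JSON object that holds its "method" and its "body". play_rows: Moves the arm, as the interface text tells. Its arguments: {"type":"object","properties":{"dp":{"type":"array","items":{"type":"array","items":{"type":"number"}}},"dr":{"type":"array","items":{"type":"array","items":{"type":"number"}}},"claw":{"type":"array","items":{"type":"number"}},"grip_force":{"type":"number"}},"required":["dp","dr","claw"]}

```bash
mkdir -p pics; cat > h.py <<'E'
import numpy as np, cv2, pickle
from cell import *
from scipy.spatial.transform import Rotation as R
def snap(n):
    f=grab_frame(n); return f
def proj(f,P):
    K=np.array([[f['fx'],0,f['cx']],[0,f['fy'],f['cy']],[0,0,1]])
    return cv2.projectPoints(np.atleast_2d(np.array(P,float)),np.array(f['rvec'],float),np.array(f['tvec'],float),K,None)[0][:,0]
def ray(f,u,v):
    M=cv2.Rodrigues(np.array(f['rvec'],float))[0]; o=-M.T@np.array(f['tvec'],float).ravel()
    d=M.T@np.array([(u-f['cx'])/f['fx'],(v-f['cy'])/f['fy'],1]); return o,d/np.linalg.norm(d)
def atz(f,u,v,z):
    o,d=ray(f,u,v); return o+d*(z-o[2])/d[2]
def tri(f1,p1,f2,p2):
    o1,d1=ray(f1,*p1);o2,d2=ray(f2,*p2)
    s=np.linalg.lstsq(np.c_[d1,-d2],o2-o1,rcond=None)[0]
    a,b=o1+s[0]*d1,o2+s[1]*d2
    return (a+b)/2,np.linalg.norm(a-b)
E
python3 - <<'E'
from h import *
d={}
for n in('side','top'):
    f=snap(n);d[n]=f;cv2.imwrite(f'pics/{n}0.png',f['frame'][:,:,::-1]);print(n,f['fx'],f['cx'],f['cy'],ray(f,320,240))
pickle.dump(d,open('d0.pkl','wb'))
print(grip_depth,get_state())
E
```

```text
side 586.2347259000334 333.2597851837759 241.68318533413856 (array([0.21663039, 0.82443066, 0.6440708 ]), array([ 0.40036353, -0.75858764, -0.51405625]))
top 441.3498697873363 322.3414729563146 237.15785215494324 (array([ 0.504692  , -0.01235118,  0.8187446 ]), array([ 0.13630011,  0.01079345, -0.99060879]))
0.0187 {'time': 0.1, 'joints': array([-1.20168010e+00,  9.18231069e-02,  1.23175352e+00, -5.79641402e-06,
        1.81981469e+00, -5.66867843e-02]), 'joint_velocities': array([ 0.00084901, -0.00363841, -0.00230888, -0.00060194, -0.00144819,
       -0.0010459 ]), 'effort': array([ 2.25300253e-03, -4.60216784e+01, -4.19218612e+01, -1.13234389e-04,
        1.06413037e-02,  2.04958798e-05]), 'tool_pos': array([ 0.24774442, -0.54618801,  0.23024702]), 'ee_rot': array([-8.87939505e-04,  9.77421706e-01,  2.11296000e-01, -1.42692739e-04]), 'force': array([-0.87309196,  0.87361986, -0.35588602]), 'wrist_torque': array([ 0.03955622, -0.03115502, -0.06345807]), 'grasp_force': 0.0, 'grip_width': 1.0066350965893804}
```

View pics/side0.png

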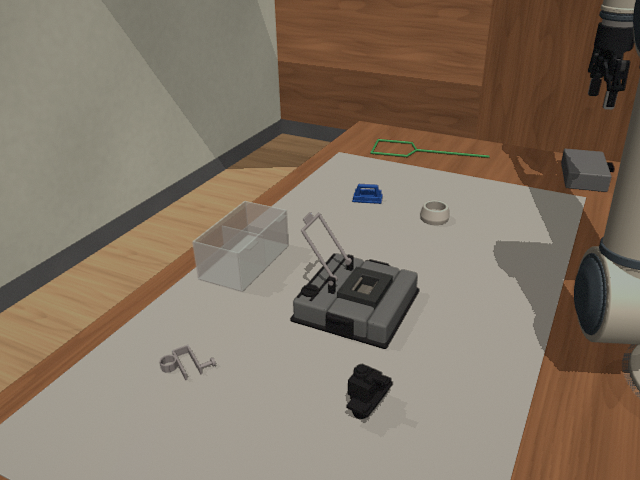

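View pics/top0.png

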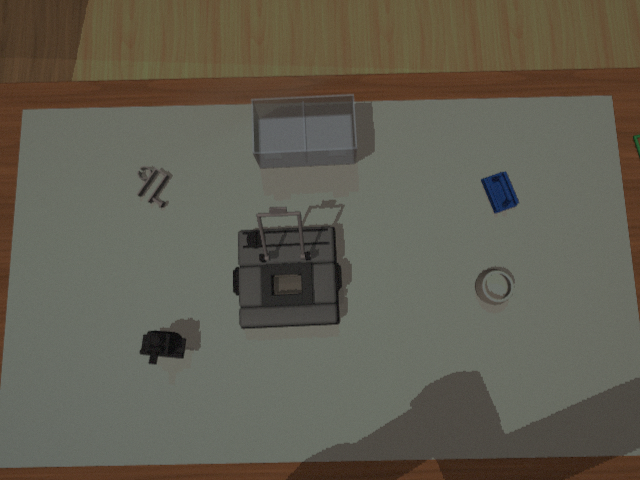

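The top view shows the tap at about (163,346) with its lever toward the robot, the socket at (288,284), the clamp's bar at (279,212) and the breeder box behind. The side view shows the tap at (367,390) and the socket at (365,288). Next I'll zoom in on both.

```bash
python3 - <<'E'
from h import *
d=pickle.load(open('d0.pkl','rb'))
def crop(n,u,v,w,h,s):
    im=d[n]['frame'][v:v+h,u:u+w,::-1];im=cv2.convertScaleAbs(im,alpha=1.8,beta=25)
    return cv2.resize(im,(w*s,h*s),interpolation=cv2.INTER_CUBIC)
a=np.hstack([crop('top',135,320,60,50,6),crop('side',335,355,70,70,6)[:300]])
b=np.hstack([crop('top',230,200,120,75,3),crop('side',290,205,140,75,3)])
t=crop('top',135,320,56,50,7);s=crop('side',340,360,56,60,7)
t2=crop('top',230,205,120,130,3);s2=crop('side',285,205,140,140,3)
A=np.zeros((600,800,3),np.uint8)
A[:350,:392]=t;A[:420,400:792]=s
cv2.imwrite('pics/z1.png',A)
B=np.zeros((420,800,3),np.uint8);B[:390,:360]=t2;B[:420,370:790]=s2
cv2.imwrite('pics/z2.png',B)
E
```

```text
(no output)
```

View pics/z1.png

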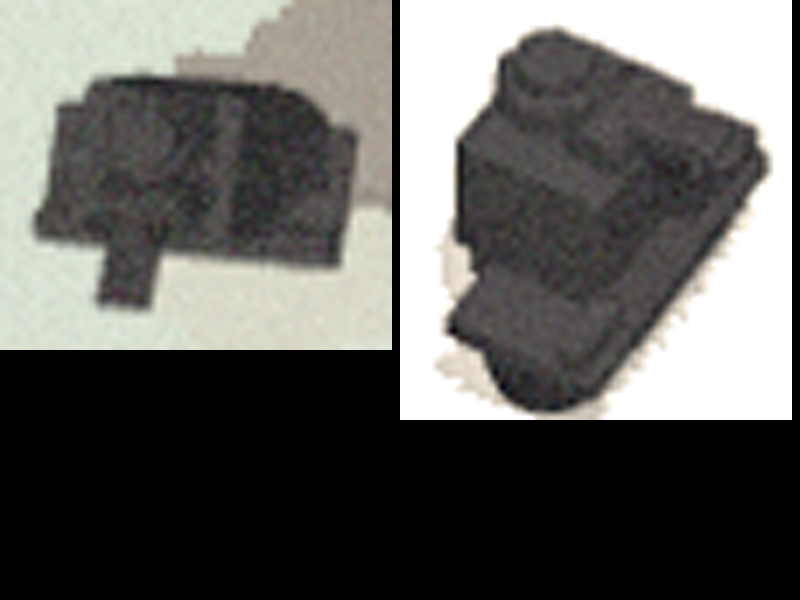

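View pics/z2.png

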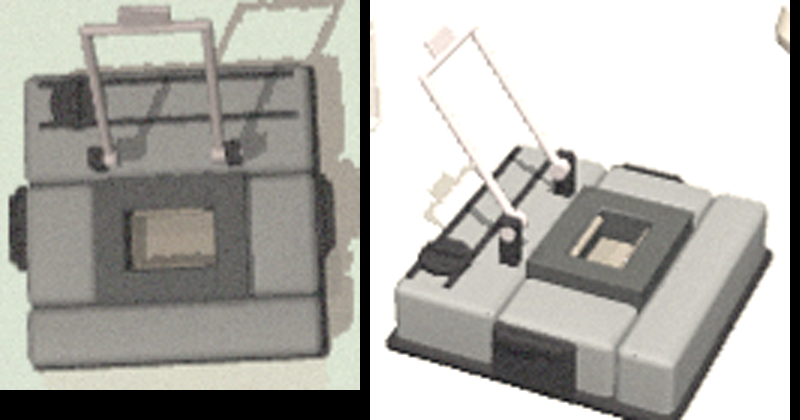

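```bash
cat > fit.py <<'E'
from h import *
from scipy.optimize import least_squares
d=pickle.load(open('d0.pkl','rb'))
T=lambda u,v:(u/7+135,v/7+320); S=lambda u,v:((u-400)/7+340,v/7+360)
T2=lambda u,v:(u/3+230,v/3+205); S2=lambda u,v:((u-370)/3+285,v/3+205)
def fit(obs,p0):
    def res(p):
        c,s=np.cos(p[3]),np.sin(p[3]);M=np.array([[c,-s,0],[s,c,0],[0,0,1]])
        return np.concatenate([proj(d[n],M@np.array(X)+p[:3])[0]-uv for n,X,uv in obs]).ravel()
    r=least_squares(res,p0,loss='soft_l1');return r.x,r.fun.reshape(-1,2)
m=.001
tap=[('top',(-.026,.037,.036),T(37,238)),('top',(-.026,-.037,.036),T(340,267)),('top',(.008,-.037,.036),T(356,133)),('top',(.008,.037,.036),T(57,103)),
('side',(.008,.037,.036),S(450,318)),('side',(-.026,-.037,.036),S(765,160))]
p,r=fit(tap,[.4,.25,0,0]);print('tap',p.round(4),np.degrees(p[3]));print(r.round(1))
print('union',tri(d['top'],T(143,128),d['side'],S(555,62)))
head=[]
# block top rectangle centre
hc=[T2(92,178),T2(247,174),T2(250,298),T2(98,302)];sc=[S2(525,262),S2(585,187),S2(693,213),S2(645,297)]
for a,b in zip(hc,sc):
    print('blk',tri(d['top'],a,d['side'],b))
for a,b in zip([T2(128,208),T2(215,208),T2(215,268),T2(133,270)],[None]*4): print('mouth',atz(d['top'],*a,.054).round(4))
for a,b in [((110,160),(518,222)),((218,158),(560,172))]: print('hinge',tri(d['top'],T2(*a),d['side'],S2(*b)))
for a,b in [((85,30),(425,78)),((212,26),(476,32)),((145,15),(438,42))]: print('bar',tri(d['top'],T2(*a),d['side'],S2(*b)))
E
python3 fit.py
```

```text
tap [ 0.4416  0.2704  0.0021 -0.1099] -6.296302920994587
[[ 0.3  0.2]
 [-0.6  0.1]
 [-0.3 -0.9]
 [ 0.3 -0.5]
 [-0.2  0.5]
 [ 2.  -0.5]]
union (array([0.4485177 , 0.26988584, 0.07748559]), np.float64(0.0014103923146254992))
blk (array([0.56927145, 0.09944743, 0.05714718]), np.float64(6.016877488401309e-05))
blk (array([0.57090976, 0.01046576, 0.05402694]), np.float64(0.0021380823888127224))
blk (array([0.50058722, 0.01015165, 0.05575011]), np.float64(0.0034934375256402274))
blk (array([0.49790166, 0.09633315, 0.05393899]), np.float64(0.0011872576349975757))
mouth [0.5517 0.0791 0.054 ]
mouth [0.5507 0.0289 0.054 ]
mouth [0.5163 0.0294 0.054 ]
mouth [0.5162 0.0764 0.054 ]
hinge (array([0.5786498 , 0.08712414, 0.07389277]), np.float64(0.0018213346008796466))
hinge (array([0.57951825, 0.02648012, 0.07170468]), np.float64(0.00359296695846358))
bar (array([0.63646977, 0.08848979, 0.15478618]), np.float64(0.0006755182987878615))
bar (array([0.63782504, 0.02377644, 0.15170787]), np.float64(0.0004342588809099232))
bar (array([0.64349361, 0.05760939, 0.16026887]), np.float64(0.0015313058963991022))
```

```bash
cat > ov.py <<'E'
from h import *
import itertools
def box(x0,x1,y0,y1,z0,z1):
    c=list(itertools.product((x0,x1),(y0,y1),(z0,z1)))
    return [(a,b) for a,b in itertools.combinations(c,2) if sum(i!=j for i,j in zip(a,b))==1]
def rect(x0,x1,y0,y1,z): 
    c=[(x0,y0,z),(x1,y0,z),(x1,y1,z),(x0,y1,z)];return [(c[i],c[(i+1)%4]) for i in range(4)]
def circ(r,z,x0=0):
    t=np.linspace(0,2*np.pi,17);c=[(x0+r*np.cos(a),r*np.sin(a),z) for a in t];return list(zip(c[:-1],c[1:]))
tapm=box(-.026,.008,-.037,.037,.030,.036)+box(-.017,.017,-.020,.020,.036,.064)+[((-.033,-.004,.073),(-.033,.004,.073)),((0,0,.073),(-.033,0,.073))]
headm=rect(-.0162,.0162,-.0252,.0252,0)+[((.046,-.031,.0155),(.046,.031,.0155))]
def draw(f,models,u,v,w,h,s):
    im=cv2.convertScaleAbs(f['frame'][v:v+h,u:u+w,::-1],alpha=1.8,beta=25);im=cv2.resize(im,(w*s,h*s),interpolation=cv2.INTER_CUBIC)
    for m,p,col in models:
        Rm=R.from_euler('z',p[3]).as_matrix()
        for a,b in m:
            q=proj(f,[Rm@np.array(a)+p[:3],Rm@np.array(b)+p[:3]])
            q=((q-[u,v]+.5)*s).astype(int);cv2.line(im,tuple(map(int,q[0])),tuple(map(int,q[1])),col,1,cv2.LINE_AA)
    return im
E
python3 - <<'E'
from ov import *
d=pickle.load(open('d0.pkl','rb'))
tp=[.4416,.2704,0,-.11]
M=[(tapm,tp,(0,255,0))]
H=[(headm,[.534,.0545,.054,.015],(0,0,255))]
# yaw of head from long edges at known heights
T2=lambda u,v:(u/3+230,v/3+205)
for a,b,z in [((32,310),(318,302),.046),((40,85),(292,72),.046),((32,366),(326,352),.01)]:
    P,Q=atz(d['top'],*T2(*a),z),atz(d['top'],*T2(*b),z);print((P-Q).round(4),np.degrees(np.arctan2(-(P-Q)[0],(P-Q)[1])))
print('lever',atz(d['top'],125/7+135,300/7+320,.073))
A=np.zeros((600,800,3),np.uint8)
A[:300,:336]=draw(d['top'],M,135,320,56,50,6);A[:360,400:736]=draw(d['side'],M,340,360,56,60,6)
A[300:600,:340]=draw(d['top'],H,245,230,85,75,4);A[360:600,400:780]=draw(d['side'],H,325,245,95,60,4)
cv2.imwrite('pics/o1.png',A)
E
```

```text
[-0.0012  0.1651  0.    ] 0.40039412803119767
[-0.0045  0.1491  0.    ] 1.7247834700189602
[-0.0047  0.1767  0.    ] 1.514519898265522
lever [0.40935793 0.27477307 0.073     ]
```

View pics/o1.png

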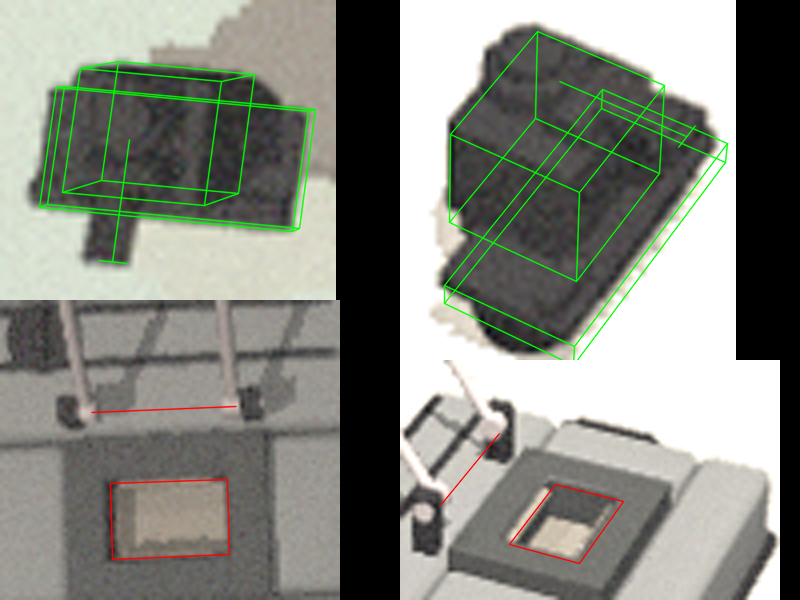

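The overlay fits the socket within about 1 mm in the top view. The tap model needs to shift about 1.5 mm toward +y. I'll turn the gripper first.

Emit:
{"method": "play_rows", "body": {"dp": [[0,0,0],[0,0,0],[0,0,0],[0,0,0],[0,0,0],[0,0,0],[0,0,0],[0,0,0],[0,0,0],[0,0,0],[0,0,0],[0,0,0],[0,0,0],[0,0,0],[0,0,0],[0,0,0],[0,0,0],[0,0,0],[0,0,0],[0,0,0]], "dr": [[0,0,-0.0198],[0,0,-0.0198],[0,0,-0.0198],[0,0,-0.0198],[0,0,-0.0198],[0,0,-0.0198],[0,0,-0.0198],[0,0,-0.0198],[0,0,-0.0198],[0,0,-0.0198],[0,0,-0.0198],[0,0,-0.0198],[0,0,-0.0198],[0,0,-0.0198],[0,0,-0.0198],[0,0,-0.0198],[0,0,-0.0198],[0,0,-0.0198],[0,0,-0.0198],[0,0,-0.0198]], "claw": [1,1,1,1,1,1,1,1,1,1,1,1,1,1,1,1,1,1,1,1]}}

```text
time: 1.77
tool_pos: [0.2478, -0.5463, 0.2306]
ee_rot: [-0.0, 0.111, 0.994, 0.001]
force: [-0.2, -0.3, 0.2]
grip_width: 0.999
grasp_force: 0.0
```

```bash
cat >> h.py <<'E'
def todo(target,yaw_y):
    """shift in tool axes (0.1 m), turn (360 deg) about tool axes to bring TCP to target, z down, tool y at yaw_y (deg)"""
    s=get_state(); q=s['ee_rot']; M=R.from_quat([q[1],q[2],q[3],q[0]]).as_matrix()
    a=np.radians(yaw_y); y=np.array([np.cos(a),np.sin(a),0]); z=np.array([0,0,-1.]); W=np.c_[np.cross(y,z),y,z]
    rv=R.from_matrix(M.T@W).as_rotvec()/(2*np.pi)
    dw=np.array(target)-s['tool_pos']
    print('t',round(s['time'],2),'tcp',s['tool_pos'].round(4),'yaw_y',np.degrees(np.arctan2(M[1,1],M[0,1])).round(2),'tilt',np.degrees(np.arccos(-M[2,2])).round(2),'F',s['force'].round(2),'g',s['grip_width'],s['grasp_force'])
    print('turn',rv.round(4),'dp now',(M.T@dw*10).round(4),'dp after turn',(W.T@dw*10).round(4))
E
python3 -c "
from h import *
todo([.4425,.2718,.13],83.7)"
```

```text
t 1.77 tcp [ 0.2478 -0.5463  0.2306] yaw_y 77.31 tilt 0.07 F [-0.21 -0.25  0.17] g 0.9991913933399088 0.0
turn [ 0.0002 -0.0001 -0.0178] dp now [-0.1031  8.4076  1.0142] dp after turn [-1.038   8.345   1.0058]
```

Emit:
{"method": "play_rows", "body": {"dp": [[0,0,0],[-0.05,0.41,0],[-0.05,0.41,0],[-0.05,0.41,0],[-0.05,0.41,0],[-0.05,0.41,0],[-0.05,0.41,0],[-0.05,0.41,0],[-0.05,0.41,0],[-0.05,0.41,0],[-0.05,0.41,0],[-0.05,0.41,0],[-0.05,0.41,0],[-0.05,0.41,0],[-0.05,0.41,0],[-0.05,0.41,0],[-0.05,0.41,0],[-0.05,0.41,0],[-0.05,0.41,0],[-0.05,0.4,0]], "dr": [[0,0,-0.0178],[0,0,0],[0,0,0],[0,0,0],[0,0,0],[0,0,0],[0,0,0],[0,0,0],[0,0,0],[0,0,0],[0,0,0],[0,0,0],[0,0,0],[0,0,0],[0,0,0],[0,0,0],[0,0,0],[0,0,0],[0,0,0],[0,0,0]], "claw": [1,1,1,1,1,1,1,1,1,1,1,1,1,1,1,1,1,1,1,1]}}

```text
time: 3.43
tool_pos: [0.4397, 0.2179, 0.2301]
ee_rot: [-0.001, 0.061, 0.998, -0.0]
force: [0.4, -0.2, 0.4]
grip_width: 0.998
grasp_force: 0.0
```

```bash
python3 -c "
from h import *
todo([.4425,.2718,.12],83.7)"
```

```text
t 3.43 tcp [0.4397 0.2179 0.2301] yaw_y 83.06 tilt 0.11 F [ 0.41 -0.19  0.45] g 0.9983502592371803 0.0
turn [-0.0002 -0.0003 -0.0018] dp now [0.0352 0.5394 1.1004] dp after turn [0.0311 0.5386 1.1009]
```

Emit:
{"method": "play_rows", "body": {"dp": [[0.01,0.18,0],[0.01,0.18,0],[0.01,0.179,0],[0,0,0.25],[0,0,0.25],[0,0,0.25],[0,0,0.25],[0,0,0.2],[0,0,0.2],[0,0,0.16],[0,0,0.12],[0,0,0.1],[0,0,0.08],[0,0,0],[0,0,0]], "dr": [[0,0,-0.0018],[0,0,0],[0,0,0],[0,0,0],[0,0,0],[0,0,0],[0,0,0],[0,0,0],[0,0,0],[0,0,0],[0,0,0],[0,0,0],[0,0,0],[0,0,0],[0,0,0]], "claw": [1,1,1,1,1,1,1,1,1,1,1,1,1,1,1]}}

```text
time: 4.68
tool_pos: [0.4428, 0.2694, 0.0446]
ee_rot: [-0.001, 0.055, 0.998, -0.0]
force: [0.6, 0.6, -1.0]
grip_width: 1.0
grasp_force: 0.0
```

```bash
python3 - <<'E'
from ov import *
todo([.4425,.2718,.042],83.7)
d={n:snap(n) for n in('top','side')}
M=[(tapm,[.4425,.2718,0,-.11],(0,255,0))]
A=np.zeros((480,800,3),np.uint8)
A[:420,:390]=draw(d['top'],M,130,310,65,70,6);A[:480,400:796]=draw(d['side'],M,335,345,66,80,6)
cv2.imwrite('pics/g1.png',A)
E
```

```text
t 4.68 tcp [0.4428 0.2694 0.0446] yaw_y 83.67 tilt 0.1 F [ 0.6   0.6  -0.98] g 0.9995831333197879 0.0
turn [-0.0001 -0.0002 -0.0001] dp now [0.0061 0.0238 0.0262] dp after turn [0.0061 0.0238 0.0262]
```

View pics/g1.png

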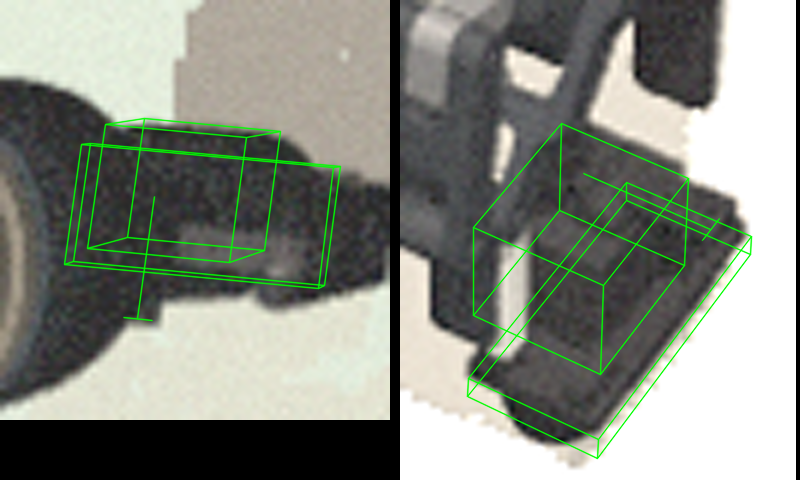

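```bash
python3 - <<'E'
from h import *
f=snap('side')
for uv in[(352.5,404.2),(346,400)]:
    o,d=ray(f,*uv)
    for y in(.305,.312,.32): print(uv,(o+d*(y-o[1])/d[1]).round(4))
E
```

```text
(352.5, 404.2) [0.4459 0.305  0.0438]
(352.5, 404.2) [0.4428 0.312  0.0519]
(352.5, 404.2) [0.4392 0.32   0.0612]
(346, 400) [0.4556 0.305  0.0473]
(346, 400) [0.4524 0.312  0.0554]
(346, 400) [0.4487 0.32   0.0646]
```

Emit:
{"method": "play_rows", "body": {"dp": [[-0.01,0.02,0.03],[0,0,0.03],[0,0,0],[0,0,0],[0,0,0],[0,0,0],[0,0,0],[0,0,0],[0,0,0],[0,0,0],[0,0,0],[0,0,0]], "dr": [[0,0,0],[0,0,0],[0,0,0],[0,0,0],[0,0,0],[0,0,0],[0,0,0],[0,0,0],[0,0,0],[0,0,0],[0,0,0],[0,0,0]], "claw": [1,1,1,0.3,0.3,0.3,0.3,0.3,0.3,0.3,0.3,0.3], "grip_force": 50}}

```text
time: 5.83
tool_pos: [0.4442, 0.2713, 0.0388]
ee_rot: [-0.001, 0.055, 0.998, -0.0]
force: [0.4, -0.2, 1.6]
grip_width: 0.462
grasp_force: 52.1
```

```bash
python3 -c "
from h import *
todo([.4435,.2718,.2],83.7)"
```

```text
t 5.83 tcp [0.4442 0.2713 0.0388] yaw_y 83.67 tilt 0.06 F [ 0.42 -0.23  1.59] g 0.4615143810600887 52.14209491356996
turn [-0.0001 -0.0002 -0.0001] dp now [ 0.0089  0.0036 -1.6125] dp after turn [ 0.0073  0.0043 -1.6125]
```

Emit:
{"method": "play_rows", "body": {"dp": [[0,0,-0.03],[0,0,-0.07],[0,0,-0.15],[0,0,-0.25],[0,0,-0.25],[0,0,-0.25],[0,0,-0.2],[0,0,0],[0,0,0],[0,0,0]], "dr": [[0,0,0],[0,0,0],[0,0,0],[0,0,0],[0,0,0],[0,0,0],[0,0,0],[0,0,-0.0102],[0,0,-0.0102],[0,0,0]], "claw": [0.3,0.3,0.3,0.3,0.3,0.3,0.3,0.3,0.3,0.3]}}

```text
time: 6.67
tool_pos: [0.4441, 0.2713, 0.1591]
ee_rot: [-0.001, -0.01, 1.0, -0.0]
force: [-0.9, 0.6, -2.0]
grip_width: 0.462
grasp_force: 51.8
```

```bash
python3 -c "
from h import *
todo([.534,.0545,.158],90.9)"
```

```text
t 6.67 tcp [0.4441 0.2713 0.1591] yaw_y 91.15 tilt 0.07 F [-0.87  0.57 -1.99] g 0.46208593378647117 51.845903219946194
turn [-0.0001 -0.0002  0.0007] dp now [-0.8549 -2.1857  0.0104] dp after turn [-0.8644 -2.182   0.0107]
```

Held. I'll carry it over the socket and lower the plug to about 25 mm above the mouth.

Emit:
{"method": "play_rows", "body": {"dp": [[-0.05,-0.15,0],[-0.1,-0.25,0],[-0.1,-0.25,0],[-0.1,-0.25,0],[-0.1,-0.25,0],[-0.1,-0.25,0],[-0.1,-0.25,0],[-0.1,-0.25,0],[-0.06,-0.18,0],[-0.045,-0.105,0],[0,0,0.15],[0,0,0.15],[0,0,0.1],[0,0,0],[0,0,0],[0,0,0]], "dr": [[0,0,0],[0,0,0],[0,0,0],[0,0,0],[0,0,0],[0,0,0],[0,0,0],[0,0,0],[0,0,0],[0,0,0],[0,0,0],[0,0,0],[0,0,0],[0,0,0],[0,0,0],[0,0,0]], "claw": [0.3,0.3,0.3,0.3,0.3,0.3,0.3,0.3,0.3,0.3,0.3,0.3,0.3,0.3,0.3,0.3]}}

```text
time: 8.0
tool_pos: [0.5337, 0.0547, 0.1193]
ee_rot: [-0.0, -0.009, 1.0, -0.0]
force: [0.7, 0.0, -0.8]
grip_width: 0.459
grasp_force: 51.8
```

```bash
python3 - <<'E'
from ov import *
todo([.534,.0545,.118],90.9)
s=get_state();t=s['tool_pos']
d={n:snap(n) for n in('top','side')};pickle.dump(d,open('d1.pkl','wb'))
plug=[((x,y,0),(x2,y2,0)) for (x,y,_),(x2,y2,_) in rect(-.012,.012,-.021,.021,0)]+rect(-.015,.015,-.024,.024,.012)
M=[(tapm+plug,[t[0],t[1],t[2]-.039,.018],(0,255,0)),(headm,[.534,.0545,.054,.015],(0,0,255))]
A=np.zeros((480,800,3),np.uint8)
A[:360,:390]=draw(d['top'],M,250,240,65,60,6);A[:480,400:796]=draw(d['side'],M,325,230,66,80,6)
cv2.imwrite('pics/p1.png',A)
E
```

```text
t 8.0 tcp [0.5337 0.0547 0.1193] yaw_y 91.03 tilt 0.05 F [ 0.74  0.   -0.76] g 0.4591155885285446 51.78157847200055
turn [-0.0001 -0.0001  0.0004] dp now [-0.0033 -0.0023  0.0125] dp after turn [-0.0033 -0.0023  0.0125]
```

View pics/p1.png

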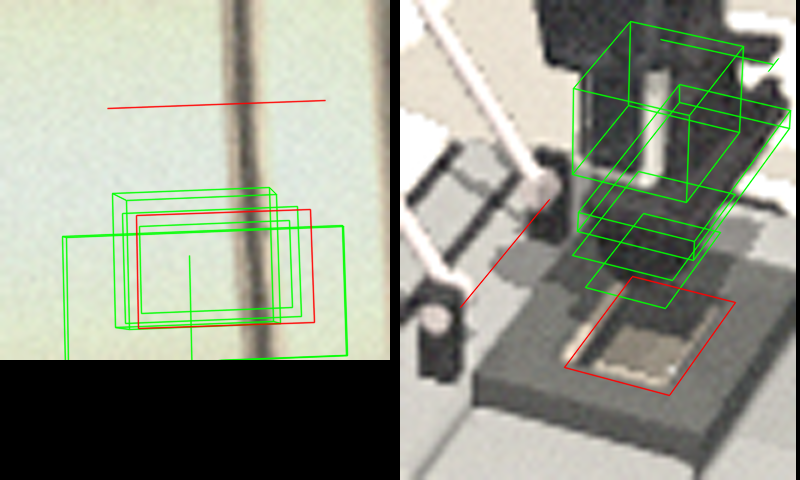

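```bash
cat > sil.py <<'E'
from ov import *
from scipy.optimize import minimize
d0=pickle.load(open('d0.pkl','rb'));d1=pickle.load(open('d1.pkl','rb'))
def bx(*a): return np.array(list(itertools.product(a[0:2],a[2:4],a[4:6])))
ov=[]
for z,a,b in((0,.012,.021),(.012,.015,.024),(.030,.015,.024)):
    t=np.linspace(0,2*np.pi,24)
    ov+= [(a*np.cos(k), (b-a)*np.sign(np.sin(k))+a*np.sin(k), z) for k in t]
def cyl(r,z0,z1): return np.array([(r*np.cos(k),r*np.sin(k),z) for k in np.linspace(0,6.28,24) for z in(z0,z1)])
parts=[np.array(ov),bx(-.026,.008,-.037,.037,.03,.036),bx(-.017,.017,-.02,.02,.036,.064),bx(-.033,0,-.005,.005,.070,.076)]
def render(f,p,win,s=4):
    u,v,w,h=win;im=np.zeros((h*s,w*s),np.uint8);Rm=R.from_euler('z',p[2]).as_matrix()
    for P in parts:
        q=((proj(f,P@Rm.T+[p[0],p[1],0])-[u,v]+.5)*s).astype(np.float32)
        cv2.fillConvexPoly(im,cv2.convexHull(np.round(q).astype(np.int32)),255)
    return cv2.resize(im,(w,h),interpolation=cv2.INTER_AREA)/255.
for n,win in(('top',(130,315,65,60)),('side',(335,350,70,75))):
    f=d0[n];u,v,w,h=win;g=cv2.cvtColor(f['frame'],cv2.COLOR_RGB2GRAY)[v:v+h,u:u+w].astype(float)
    bgv,fg=np.percentile(g,70),np.percentile(g,3)
    m=np.clip((0.6*bgv-g)/(0.6*bgv-0.25*bgv),0,1)
    cost=lambda p:((render(f,p,win)-m)**2).sum()
    best=min((minimize(cost,[x,.272,-.11],method='Nelder-Mead',options=dict(initial_simplex=np.array([[x,.272,-.11],[x+.004,.272,-.11],[x,.276,-.11],[x,.272,-.05]]))) for x in(.440,.444)),key=lambda r:r.fun)
    print(n,best.x.round(4),best.fun,m.sum(),bgv,fg)
E
python3 sil.py
python3 - <<'E'
from ov import *
d1=pickle.load(open('d1.pkl','rb'));t=[.5337,.0547,.1193]
im=draw(d1['side'],[],325,225,70,70,8)
im2=draw(d1['side'],[(tapm,[t[0]-.0026,t[1],t[2]-.0388,.018],(0,255,0)),(headm,[.534,.0545,.054,.015],(0,0,255))],325,225,70,70,8)
A=np.hstack([im[:,:400],im2[:,160:560]])
A=np.hstack([cv2.resize(im,(400,400)),cv2.resize(im2,(400,400))])
cv2.imwrite('pics/p2.png',A)
E
```

```text
top [ 0.4418  0.2724 -0.094 ] 36.891367912936175 1031.5132275132275 108.0 13.0
side [ 0.445   0.2671 -0.0864] 55.381177076279386 1640.0422282120394 159.0 15.0
```

View pics/p2.png

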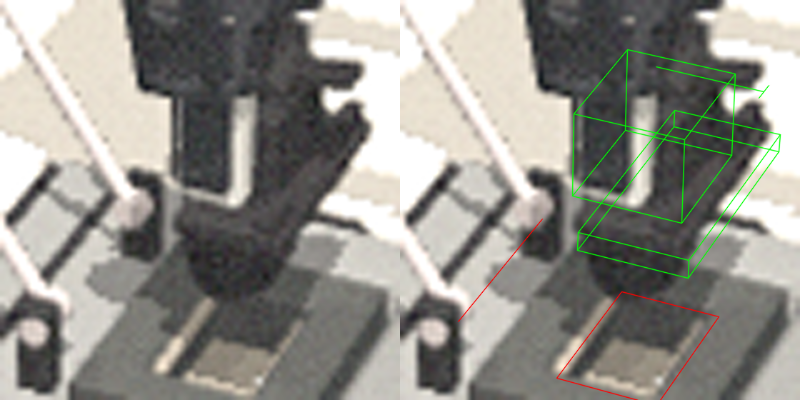

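Emit:
{"method": "play_rows", "body": {"dp": [[-0.025,-0.011,0],[0,0,0],[0,0,0.06],[0,0,0.06],[0,0,0.05],[0,0,0.05],[0,0,0.04],[0,0,0.03],[0,0,0.02],[0,0,0],[0,0,0]], "dr": [[0,0,0],[0,0,0],[0,0,0],[0,0,0],[0,0,0],[0,0,0],[0,0,0],[0,0,0],[0,0,0],[0,0,0],[0,0,0]], "claw": [0.3,0.3,0.3,0.3,0.3,0.3,0.3,0.3,0.3,0.3,0.3]}}

```text
time: 9.02
tool_pos: [0.536, 0.0532, 0.0875]
ee_rot: [-0.001, -0.009, 1.0, -0.0]
force: [-0.1, 0.6, -1.8]
grip_width: 0.461
grasp_force: 51.8
```

Emit:
{"method": "play_rows", "body": {"dp": [[0,0,0.01],[0,0,0.01],[0,0,0.01],[0,0,0]], "dr": [[0,0,0],[0,0,0],[0,0,0],[0,0,0]], "claw": [0.3,0.3,0.3,0.3]}}

```text
time: 9.35
tool_pos: [0.5361, 0.0535, 0.0846]
ee_rot: [-0.0, -0.009, 1.0, -0.0]
force: [1.0, 1.0, 0.9]
grip_width: 0.463
grasp_force: 51.8
```

Emit:
{"method": "play_rows", "body": {"dp": [[0,0,0.01],[0,0,0.01],[0,0,0.01],[0,0,0]], "dr": [[0,0,0],[0,0,0],[0,0,0],[0,0,0]], "claw": [0.3,0.3,0.3,0.3]}}

```text
time: 9.68
tool_pos: [0.5365, 0.0539, 0.0822]
ee_rot: [0.0, -0.009, 1.0, 0.0]
force: [1.1, 4.9, 3.4]
grip_width: 0.46
grasp_force: 52.5
```

Emit:
{"method": "play_rows", "body": {"dp": [[0,0,0.01],[0,0,0.01],[0,0,0]], "dr": [[0,0,0],[0,0,0],[0,0,0]], "claw": [0.3,0.3,0.3]}}

```text
time: 9.93
tool_pos: [0.5367, 0.054, 0.0812]
ee_rot: [0.001, -0.009, 1.0, 0.0]
force: [-1.2, 5.9, 8.6]
grip_width: 0.46
grasp_force: 53.2
```

Emit:
{"method": "play_rows", "body": {"dp": [[0,0,0.01],[0,0,0.01],[0,0,0]], "dr": [[0,0,0],[0,0,0],[0,0,0]], "claw": [0.3,0.3,0.3]}}

```text
time: 10.18
tool_pos: [0.5368, 0.0543, 0.0795]
ee_rot: [0.001, -0.009, 1.0, 0.001]
force: [0.0, 6.2, 8.3]
grip_width: 0.46
grasp_force: 53.2
```

Emit:
{"method": "play_rows", "body": {"dp": [[0,0.008,0],[0,0.006,0],[0,0,0]], "dr": [[0,0,0],[0,0,0],[0,0,0]], "claw": [0.3,0.3,0.3]}}

```text
time: 10.43
tool_pos: [0.5368, 0.0545, 0.0792]
ee_rot: [0.001, -0.009, 1.0, -0.001]
force: [-0.5, 1.6, 8.2]
grip_width: 0.458
grasp_force: 53.0
```

Emit:
{"method": "play_rows", "body": {"dp": [[0,0,0.01],[0,0,0.01],[0,0,0]], "dr": [[0,0,0],[0,0,0],[0,0,0]], "claw": [0.3,0.3,0.3]}}

```text
time: 10.68
tool_pos: [0.5368, 0.0547, 0.0773]
ee_rot: [0.001, -0.009, 1.0, -0.0]
force: [0.3, 3.4, 7.6]
grip_width: 0.459
grasp_force: 53.1
```

Emit:
{"method": "play_rows", "body": {"dp": [[0,0.006,0.01],[0,0,0.01],[0,0,0]], "dr": [[0,0,0],[0,0,0],[0,0,0]], "claw": [0.3,0.3,0.3]}}

```text
time: 10.93
tool_pos: [0.537, 0.0549, 0.0758]
ee_rot: [0.001, -0.009, 1.0, -0.001]
force: [-0.2, 0.9, 10.8]
grip_width: 0.458
grasp_force: 53.3
```

Emit:
{"method": "play_rows", "body": {"dp": [[0,0,0.01],[0,0,0],[0,0,0]], "dr": [[0,0,0],[0,0,0],[0,0,0]], "claw": [0.3,0.3,0.3]}}

```text
time: 11.18
tool_pos: [0.5367, 0.0549, 0.074]
ee_rot: [0.0, -0.009, 1.0, -0.001]
force: [-1.3, 2.6, 7.8]
grip_width: 0.456
grasp_force: 52.9
```

Emit:
{"method": "play_rows", "body": {"dp": [[0,0,0.01],[0,0,0],[0,0,0]], "dr": [[0,0,0],[0,0,0],[0,0,0]], "claw": [0.3,0.3,0.3]}}

```text
time: 11.43
tool_pos: [0.5366, 0.0549, 0.0727]
ee_rot: [0.0, -0.009, 1.0, -0.001]
force: [-0.3, 2.1, 5.2]
grip_width: 0.457
grasp_force: 52.9
```

Emit:
{"method": "play_rows", "body": {"dp": [[0,0,0.008],[0,0,0],[0,0,0]], "dr": [[0,0,0],[0,0,0],[0,0,0]], "claw": [0.3,0.3,0.3]}}

```text
time: 11.68
tool_pos: [0.5366, 0.0549, 0.0718]
ee_rot: [0.0, -0.009, 1.0, -0.001]
force: [0.6, 2.7, 5.4]
grip_width: 0.458
grasp_force: 52.8
```

Emit:
{"method": "play_rows", "body": {"dp": [[0,0,0.008],[0,0,0],[0,0,0]], "dr": [[0,0,0],[0,0,0],[0,0,0]], "claw": [0.3,0.3,0.3]}}

```text
time: 11.93
tool_pos: [0.5366, 0.055, 0.0712]
ee_rot: [0.0, -0.009, 1.0, -0.001]
force: [0.4, 1.6, 6.3]
grip_width: 0.457
grasp_force: 52.9
```

Emit:
{"method": "play_rows", "body": {"dp": [[0,0,0.008],[0,0,0],[0,0,0]], "dr": [[0,0,0],[0,0,0],[0,0,0]], "claw": [0.3,0.3,0.3]}}

```text
time: 12.18
tool_pos: [0.5367, 0.0549, 0.0711]
ee_rot: [0.001, -0.009, 1.0, -0.001]
force: [-1.2, 1.4, 9.2]
grip_width: 0.458
grasp_force: 53.3
```

Emit:
{"method": "play_rows", "body": {"dp": [[0,0,0.006],[0,0,0],[0,0,0]], "dr": [[0,0,0],[0,0,0],[0,0,0]], "claw": [0.3,0.3,0.3]}}

```text
time: 12.43
tool_pos: [0.5367, 0.0549, 0.071]
ee_rot: [0.001, -0.009, 1.0, -0.001]
force: [-2.1, 1.1, 11.5]
grip_width: 0.46
grasp_force: 53.7
```

Emit:
{"method": "play_rows", "body": {"dp": [[0,0,0.005],[0,0,0],[0,0,0]], "dr": [[0,0,0],[0,0,0],[0,0,0]], "claw": [0.3,0.3,0.3]}}

```text
time: 12.68
tool_pos: [0.5368, 0.0549, 0.0709]
ee_rot: [0.001, -0.009, 1.0, -0.001]
force: [-3.0, 1.1, 13.7]
grip_width: 0.462
grasp_force: 54.0
```

Emit:
{"method": "play_rows", "body": {"dp": [[0,0,0.005],[0,0,0],[0,0,0]], "dr": [[0,0,0],[0,0,0],[0,0,0]], "claw": [0.3,0.3,0.3]}}

```text
time: 12.93
tool_pos: [0.5368, 0.0549, 0.0709]
ee_rot: [0.001, -0.009, 1.0, -0.001]
force: [-3.7, 1.1, 15.6]
grip_width: 0.46
grasp_force: 54.4
```

Emit:
{"method": "play_rows", "body": {"dp": [[0,0,0.005],[0,0,0],[0,0,0]], "dr": [[0,0,0],[0,0,0],[0,0,0]], "claw": [0.3,0.3,0.3]}}

```text
time: 13.18
tool_pos: [0.5368, 0.0549, 0.0708]
ee_rot: [0.001, -0.009, 1.0, -0.001]
force: [-5.5, 2.5, 17.7]
grip_width: 0.462
grasp_force: 54.7
```

```bash
python3 -c "
from h import *
todo([.5365,.0549,.07],90.9);print(get_state()['wrist_torque'])"
```

```text
t 13.18 tcp [0.5368 0.0549 0.0708] yaw_y 91.01 tilt 0.14 F [-5.52  2.48 17.72] g 0.46236868267403236 54.69963539250671
turn [-0.0002  0.0003  0.0003] dp now [ 0.0034 -0.0001  0.008 ] dp after turn [ 0.0034 -0.0001  0.008 ]
[0.33045204 1.05828107 0.05680653]
```

Emit:
{"method": "play_rows", "body": {"dp": [[0.006,0,0],[0.006,0,0],[0,0,0],[0,0,0]], "dr": [[0,0,0],[0,0,0],[0,0,0],[0,0,0]], "claw": [0.3,0.3,0.3,0.3]}}

```text
time: 13.52
tool_pos: [0.5366, 0.0549, 0.0708]
ee_rot: [0.002, -0.009, 1.0, -0.001]
force: [-0.2, 2.1, 15.1]
grip_width: 0.458
grasp_force: 54.1
```

```bash
python3 - <<'E'
from ov import *
todo([.5365,.0549,.07],90.9);s=get_state();print(s['wrist_torque']);t=s['tool_pos']
f=snap('side')
pickle.dump(f,open('d2.pkl','wb'))
a=draw(f,[],325,215,75,75,8)
a2=draw(f,[(tapm,[t[0]-.0024,t[1],t[2]-.0388,.018],(0,255,0)),(headm,[.534,.0545,.054,.015],(0,0,255))],325,215,75,75,8)
cv2.imwrite('pics/s1.png',np.hstack([cv2.resize(a,(400,400)),cv2.resize(a2,(400,400))]))
E
```

```text
t 13.52 tcp [0.5366 0.0549 0.0708] yaw_y 91.01 tilt 0.27 F [-0.2   2.11 15.07] g 0.45823384161165326 54.07333312481658
turn [-0.0002  0.0007  0.0003] dp now [ 0.0011 -0.0001  0.0083] dp after turn [ 0.0011 -0.0001  0.0083]
[0.41068897 0.3074856  0.04384349]
```

View pics/s1.png

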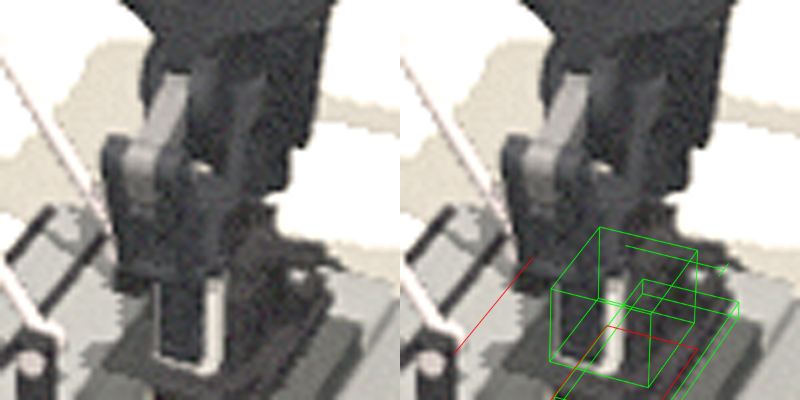

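The picture shows the tap in the socket with its ears clear of the block. The plate's corner, at about (330,292) in the crop, agrees with the model. I'll push a little more to be sure this is the seat.

Emit:
{"method": "play_rows", "body": {"dp": [[0,0,0.006],[0,0,0],[0,0,0],[0,0,0]], "dr": [[0,0,0],[0,0,0],[0,0,0],[0,0,0]], "claw": [0.3,0.3,0.3,0.3]}}

```text
time: 13.9
tool_pos: [0.5366, 0.0549, 0.0708]
ee_rot: [0.002, -0.009, 1.0, -0.001]
force: [-2.1, 1.6, 17.0]
grip_width: 0.46
grasp_force: 54.7
```

```bash
python3 -c "
from h import *
todo([.5365,.0549,.07],90.9);print(get_state()['tool_pos']*1e3,get_state()['wrist_torque'])"
```

```text
t 13.9 tcp [0.5366 0.0549 0.0708] yaw_y 91.01 tilt 0.29 F [-2.09  1.57 17.01] g 0.4602440948390911 54.67085151983937
turn [-0.0002  0.0008  0.0003] dp now [ 0.0015 -0.0003  0.008 ] dp after turn [ 0.0014 -0.0003  0.008 ]
[536.64127929  54.929783    70.79993686] [0.2966176  0.56791456 0.07418608]
```

Emit:
{"method": "play_rows", "body": {"dp": [[0,0,0.006],[0,0,0],[0,0,0],[0,0,0]], "dr": [[0,0,0],[0,0,0],[0,0,0],[0,0,0]], "claw": [0.3,0.3,0.3,0.3]}}

```text
time: 14.23
tool_pos: [0.5367, 0.0549, 0.0707]
ee_rot: [0.003, -0.009, 1.0, -0.001]
force: [-3.2, 2.0, 19.4]
grip_width: 0.459
grasp_force: 55.1
```

```bash
python3 -c "
from h import *
todo([.5365,.0549,.07],90.9);print(get_state()['tool_pos']*1e3,get_state()['wrist_torque'])"
```

```text
t 14.23 tcp [0.5367 0.0549 0.0707] yaw_y 91.01 tilt 0.3 F [-3.21  2.04 19.42] g 0.45930293041531717 55.10825504941336
turn [-0.0002  0.0008  0.0003] dp now [ 0.002  -0.0003  0.0072] dp after turn [ 0.002  -0.0003  0.0072]
[536.69459304  54.93568532  70.72236712] [0.31586765 0.73695935 0.02217501]
```

Emit:
{"method": "play_rows", "body": {"dp": [[0.012,0,0],[0,0,0],[0,0,0]], "dr": [[0,0,0],[0,0,0],[0,0,0]], "claw": [0.3,0.3,0.3]}}

```text
time: 14.48
tool_pos: [0.5364, 0.0549, 0.0707]
ee_rot: [0.004, -0.009, 1.0, -0.001]
force: [0.5, 2.1, 17.8]
grip_width: 0.46
grasp_force: 54.3
```

Emit:
{"method": "play_rows", "body": {"dp": [[0.012,0,0],[0,0,0],[0,0,0]], "dr": [[0,0,0],[0,0,0],[0,0,0]], "claw": [0.3,0.3,0.3]}}

```text
time: 14.73
tool_pos: [0.5362, 0.0549, 0.0708]
ee_rot: [0.005, -0.009, 1.0, -0.0]
force: [4.7, 1.7, 15.0]
grip_width: 0.459
grasp_force: 54.0
```

Emit:
{"method": "play_rows", "body": {"dp": [[0,0.012,0],[0,0,0],[0,0,0]], "dr": [[0,0,0],[0,0,0],[0,0,0]], "claw": [0.3,0.3,0.3]}}

```text
time: 14.98
tool_pos: [0.5362, 0.0551, 0.0708]
ee_rot: [0.005, -0.008, 1.0, -0.002]
force: [3.6, -2.8, 15.3]
grip_width: 0.462
grasp_force: 54.1
```

```bash
python3 -c "
from h import *
todo([.5365,.0549,.07],90.9);print(get_state()['tool_pos']*1e3,get_state()['wrist_torque'])"
```

```text
t 14.98 tcp [0.5362 0.0551 0.0708] yaw_y 90.97 tilt 0.59 F [ 3.65 -2.78 15.28] g 0.4617170750818055 54.11602591894393
turn [-0.0005  0.0016  0.0002] dp now [-0.0031 -0.0015  0.0076] dp after turn [-0.0032 -0.0016  0.0076]
[536.1807961   55.05002915  70.75614486] [-0.24620583 -0.77549358  0.04249272]
```

Emit:
{"method": "play_rows", "body": {"dp": [[-0.014,-0.006,-0.02],[0,0,-0.02],[0,0,0],[0,0,0]], "dr": [[0,0,0],[0,0,0],[0,0,0],[0,0,0]], "claw": [0.3,0.3,0.3,0.3]}}

```text
time: 15.32
tool_pos: [0.5356, 0.055, 0.0712]
ee_rot: [0.002, -0.009, 1.0, -0.001]
force: [6.4, -1.0, 4.2]
grip_width: 0.461
grasp_force: 52.7
```

```bash
python3 -c "
from h import *
todo([.5365,.0549,.07],90.9);print(get_state()['tool_pos']*1e3,get_state()['wrist_torque'])"
```

```text
t 15.32 tcp [0.5356 0.055  0.0712] yaw_y 90.98 tilt 0.25 F [ 6.38 -0.95  4.19] g 0.4612443525704587 52.66120302840136
turn [-0.0003  0.0006  0.0002] dp now [-0.0085 -0.0011  0.0116] dp after turn [-0.0085 -0.0011  0.0116]
[535.64539192  54.99705869  71.15874956] [ 0.04122759 -1.02889012  0.05926554]
```

Emit:
{"method": "play_rows", "body": {"dp": [[0,0,-0.02],[0,0,-0.02],[0,0,0],[0,0,0]], "dr": [[0,0,0],[0,0,0],[0,0,0],[0,0,0]], "claw": [0.3,0.3,0.3,0.3]}}

```text
time: 15.65
tool_pos: [0.5351, 0.055, 0.0721]
ee_rot: [0.001, -0.009, 1.0, -0.001]
force: [10.8, 0.9, -8.6]
grip_width: 0.457
grasp_force: 52.7
```

```bash
python3 -c "
from h import *
todo([.5365,.0549,.07],90.9);print(get_state()['tool_pos']*1e3,get_state()['wrist_torque'])"
```

```text
t 15.65 tcp [0.5351 0.055  0.0721] yaw_y 90.99 tilt 0.14 F [10.76  0.91 -8.6 ] g 0.4574827513636882 52.731225492898375
turn [-0.0003  0.0002  0.0002] dp now [-0.0135 -0.001   0.0205] dp after turn [-0.0136 -0.001   0.0205]
[535.14128016  54.98322351  72.05071628] [ 0.0912656  -2.21486022  0.15993436]
```

Emit:
{"method": "play_rows", "body": {"dp": [[-0.01,0,0],[-0.012,0,0],[0,0,-0.01],[0,0,0],[0,0,0]], "dr": [[0,0,0],[0,0,0],[0,0,0],[0,0,0],[0,0,0]], "claw": [0.3,0.3,0.3,0.3,0.3]}}

```text
time: 16.07
tool_pos: [0.5354, 0.0551, 0.0733]
ee_rot: [-0.002, -0.009, 1.0, -0.001]
force: [5.2, -1.3, -8.6]
grip_width: 0.458
grasp_force: 52.7
```

```bash
python3 -c "
from h import *
todo([.5365,.0549,.07],90.9);print(get_state()['tool_pos']*1e3,get_state()['wrist_torque'])"
```

```text
t 16.07 tcp [0.5354 0.0551 0.0733] yaw_y 90.99 tilt 0.22 F [ 5.22 -1.29 -8.62] g 0.4578795580320966 52.74647573183756
turn [-0.0003 -0.0005  0.0002] dp now [-0.0107 -0.0021  0.0332] dp after turn [-0.0106 -0.0022  0.0332]
[535.43632727  55.10287149  73.31924812] [-0.29439551 -0.91969775 -0.0023405 ]
```

Emit:
{"method": "play_rows", "body": {"dp": [[-0.01,0,0],[0,0,0.01],[0,0,0.01],[0,0,0],[0,0,0]], "dr": [[0,0,0],[0,0,0],[0,0,0],[0,0,0],[0,0,0]], "claw": [0.3,0.3,0.3,0.3,0.3]}}

```text
time: 16.48
tool_pos: [0.5369, 0.0553, 0.0736]
ee_rot: [-0.001, -0.009, 1.0, -0.001]
force: [-1.0, -5.3, -0.0]
grip_width: 0.46
grasp_force: 53.8
```

Emit:
{"method": "play_rows", "body": {"dp": [[0,0,0.01],[0,0,0.01],[0,0,0],[0,0,0]], "dr": [[0,0,0],[0,0,0],[0,0,0],[0,0,0]], "claw": [0.3,0.3,0.3,0.3]}}

```text
time: 16.82
tool_pos: [0.5371, 0.0559, 0.0714]
ee_rot: [-0.0, -0.009, 1.0, -0.0]
force: [-1.5, -2.4, 3.8]
grip_width: 0.458
grasp_force: 54.4
```

Emit:
{"method": "play_rows", "body": {"dp": [[0,0,0.01],[0,0,0],[0,0,0]], "dr": [[0,0,0],[0,0,0],[0,0,0]], "claw": [0.3,0.3,0.3]}}

```text
time: 17.07
tool_pos: [0.5371, 0.056, 0.0711]
ee_rot: [-0.0, -0.009, 1.0, -0.0]
force: [-3.3, -3.2, 8.1]
grip_width: 0.457
grasp_force: 55.1
```

```bash
python3 -c "
from h import *
todo([.5365,.0549,.07],90.9);print(get_state()['tool_pos']*1e3,get_state()['wrist_torque'])"
```

```text
t 17.07 tcp [0.5371 0.056  0.0711] yaw_y 91.03 tilt 0.03 F [-3.34 -3.2   8.13] g 0.4566376478683194 55.10676050750163
turn [-0.0001 -0.0001  0.0004] dp now [ 0.0067 -0.0111  0.0106] dp after turn [ 0.0067 -0.0111  0.0105]
[537.14769043  56.02085418  71.05475311] [-0.73251433  0.66689757  0.01261637]
```

Emit:
{"method": "play_rows", "body": {"dp": [[0.003,-0.004,0.01],[0,0,0.008],[0,0,0],[0,0,0]], "dr": [[0,0,0],[0,0,0],[0,0,0],[0,0,0]], "claw": [0.3,0.3,0.3,0.3]}}

```text
time: 17.4
tool_pos: [0.5372, 0.056, 0.0708]
ee_rot: [0.001, -0.009, 1.0, 0.0]
force: [-5.9, -3.3, 15.3]
grip_width: 0.46
grasp_force: 56.2
```

Emit:
{"method": "play_rows", "body": {"dp": [[0,0,0.006],[0,0,0],[0,0,0],[0,0,0]], "dr": [[0,0,0],[0,0,0],[0,0,0],[0,0,0]], "claw": [0.3,0.3,0.3,0.3]}}

```text
time: 17.73
tool_pos: [0.5373, 0.0559, 0.0708]
ee_rot: [0.001, -0.009, 1.0, 0.0]
force: [-6.9, -2.7, 17.4]
grip_width: 0.459
grasp_force: 56.6
```

Emit:
{"method": "play_rows", "body": {"dp": [[0.01,0,0],[0,0,-0.01],[0,0,-0.012],[0,0,0],[0,0,0],[0,0,0],[0,0,0],[0,0,0],[0,0,0],[0,0,0]], "dr": [[0,0,0],[0,0,0],[0,0,0],[0,0,0],[0,0,0],[0,0,0],[0,0,0],[0,0,0],[0,0,0],[0,0,0]], "claw": [0.3,0.3,0.3,0.3,0.8,0.8,0.8,0.8,0.8,0.8]}}

```text
time: 18.57
tool_pos: [0.5353, 0.0556, 0.0691]
ee_rot: [-0.001, -0.009, 1.0, -0.0]
force: [-0.1, -0.1, 0.1]
grip_width: 0.799
grasp_force: 0.0
```

Emit:
{"method": "play_rows", "body": {"dp": [[0,0,-0.03],[0,0,-0.06],[0,0,-0.15],[0,0,-0.25],[0,0,-0.3],[0,0,-0.3],[0,0,-0.2],[0,0,0]], "dr": [[0,0,0],[0,0,0],[0,0,0],[0,0,0],[0,0,0],[0,0,0],[0,0,0],[0,0,0]], "claw": [0.8,0.8,0.8,0.8,0.8,0.8,0.8,0.8]}}

```text
time: 19.23
tool_pos: [0.5377, 0.0556, 0.2056]
ee_rot: [0.004, -0.009, 1.0, -0.0]
force: [0.3, 0.0, 0.9]
grip_width: 0.799
grasp_force: 0.0
```

```bash
python3 -c "
from h import *
todo([.6,.0545,.2],90.9)"
```

```text
t 19.23 tcp [0.5377 0.0556 0.2056] yaw_y 91.02 tilt 0.49 F [0.28 0.04 0.87] g 0.799024012756939 0.0
turn [-0.0001  0.0014  0.0003] dp now [-0.622  -0.0219  0.0612] dp after turn [-0.6226 -0.0207  0.0558]
```

Emit:
{"method": "play_rows", "body": {"dp": [[-0.1,0,0],[-0.23,0,0],[-0.25,0,0],[-0.25,0,0],[-0.25,0,0],[-0.18,0,0],[-0.07,0,0],[0,0,0],[0,0,0.15],[0,0,0.2],[0,0,0.2],[0,0,0.12],[0,0,0]], "dr": [[0,0.0014,0],[0,0,0],[0,0,0],[0,0,0],[0,0,0],[0,0,0],[0,0,0],[0,0,0],[0,0,0],[0,0,0],[0,0,0],[0,0,0],[0,0,0]], "claw": [0,0,0,0,0,0,0,0,0,0,0,0,0], "grip_force": 30}}

```text
time: 20.32
tool_pos: [0.6657, 0.0578, 0.1265]
ee_rot: [-0.008, -0.009, 1.0, -0.0]
force: [-0.0, 0.3, -0.7]
grip_width: -0.003
grasp_force: 0.0
```

```bash
python3 -c "
from h import *
todo([.67,.0555,.135],90.9)"
```

```text
t 20.32 tcp [0.6657 0.0578 0.1265] yaw_y 91.02 tilt 0.95 F [-0.04  0.32 -0.66] g -0.0032284555758087356 0.0
turn [-0.0001 -0.0026  0.0003] dp now [-0.0408 -0.024  -0.0853] dp after turn [-0.0423 -0.0238 -0.0846]
```

Emit:
{"method": "play_rows", "body": {"dp": [[0,-0.02,-0.04],[0.05,0,0],[0.1,0,0],[0.1,0,0],[0.1,0,0],[0.1,0,0],[0.1,0,0],[0.1,0,0],[0.1,0,0],[0.1,0,0],[0.1,0,0],[0.1,0,0]], "dr": [[0,-0.0026,0],[0,0,0],[0,0,0],[0,0,0],[0,0,0],[0,0,0],[0,0,0],[0,0,0],[0,0,0],[0,0,0],[0,0,0],[0,0,0]], "claw": [0,0,0,0,0,0,0,0,0,0,0,0]}}

```text
time: 21.32
tool_pos: [0.5639, 0.0539, 0.1379]
ee_rot: [0.007, -0.009, 1.0, -0.0]
force: [0.9, -0.7, -1.1]
grip_width: -0.0
grasp_force: 0.7
```

```bash
python3 -c "
from h import *
todo([.514,.0555,.128],90.9)"
```

```text
t 21.32 tcp [0.5639 0.0539 0.1379] yaw_y 91.01 tilt 0.77 F [ 0.9  -0.65 -1.14] g -9.046660714563474e-05 0.657961517572403
turn [-0.0001  0.0021  0.0003] dp now [0.5002 0.0251 0.0926] dp after turn [0.4989 0.0241 0.0993]
```

Emit:
{"method": "play_rows", "body": {"dp": [[0.08,0.015,0.03],[0.1,0,0.03],[0.1,0,0.02],[0.1,0,0],[0.08,0,0],[0.04,0,0],[0,0,0]], "dr": [[0,0.001,0],[0,0,0],[0,0,0],[0,0,0],[0,0,0],[0,0,0],[0,0,0]], "claw": [0,0,0,0,0,0,0]}}

```text
time: 21.9
tool_pos: [0.5161, 0.0547, 0.125]
ee_rot: [0.005, -0.009, 1.0, -0.0]
force: [17.2, 1.0, -14.2]
grip_width: 0.004
grasp_force: 8.6
```

```bash
python3 - <<'E'
from ov import *
todo([.514,.0555,.128],90.9)
d={n:snap(n) for n in('top','side')}
cl=lambda th:[((.046,y,.0155),(.046-.1*np.cos(th),y,.0155+.1*np.sin(th))) for y in(-.031,.031)]+[((.046-.1*np.cos(th),-.031,.0155+.1*np.sin(th)),(.046-.1*np.cos(th),.031,.0155+.1*np.sin(th)))]
M=[(cl(.7),[.534,.0545,.054,.015],(0,0,255))]
cv2.imwrite('pics/c1.png',cv2.resize(draw(d['side'],M,290,190,130,150,4),None,fx=1,fy=1))
E
```

```text
t 21.9 tcp [0.5161 0.0547 0.125 ] yaw_y 91.01 tilt 0.52 F [ 17.19   0.95 -14.22] g 0.003665548967823898 8.629687875509262
turn [-0.      0.0014  0.0003] dp now [ 0.0203  0.0084 -0.03  ] dp after turn [ 0.0206  0.0084 -0.0298]
```

View pics/c1.png

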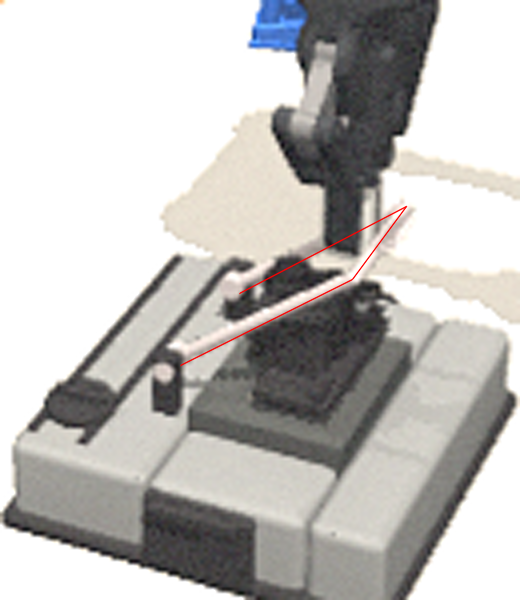

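The side view shows the clamp over the tap at about 0.7 rad, with the bar at about (380,245), and the tap still seated. I'll back off, go over the bar and press it from above.

Emit:
{"method": "play_rows", "body": {"dp": [[-0.05,0,-0.01],[-0.05,0,-0.05],[0,0,-0.15],[0,0,-0.2],[0,0,-0.1],[0.1,0,0],[0.15,0,0],[0.15,0,0],[0.09,0,0],[0,0,0]], "dr": [[0,0,0],[0,0,0],[0,0,0],[0,0,0],[0,0,0],[0,0,0],[0,0,0],[0,0,0],[0,0,0],[0,0,0]], "claw": [0,0,0,0,0,0,0,0,0,0]}}

```text
time: 22.83
tool_pos: [0.4734, 0.054, 0.1777]
ee_rot: [0.001, -0.009, 1.0, -0.0]
force: [-0.9, 0.4, 0.2]
grip_width: 0.001
grasp_force: 0.0
```

```bash
python3 -c "
from h import *
todo([.477,.0555,.085],90.9)"
```

```text
t 22.83 tcp [0.4734 0.054  0.1777] yaw_y 91.02 tilt 0.07 F [-0.89  0.4   0.18] g 0.0010708495108590454 0.0
turn [-0.0001  0.0002  0.0003] dp now [-0.0356  0.0152  0.927 ] dp after turn [-0.0366  0.0148  0.927 ]
```

Emit:
{"method": "play_rows", "body": {"dp": [[-0.07,0.015,0],[-0.07,0,0],[0,0,0.15],[0,0,0.1],[0,0,0.08],[0,0,0.08],[0,0,0.08],[0,0,0.06],[0,0,0.05],[0,0,0]], "dr": [[0,0,0],[0,0,0],[0,0,0],[0,0,0],[0,0,0],[0,0,0],[0,0,0],[0,0,0],[0,0,0],[0,0,0]], "claw": [0,0,0,0,0,0,0,0,0,0]}}

```text
time: 23.67
tool_pos: [0.4877, 0.0556, 0.1153]
ee_rot: [-0.001, -0.009, 1.0, -0.0]
force: [-0.6, -0.6, 0.2]
grip_width: 0.002
grasp_force: 0.0
```

Emit:
{"method": "play_rows", "body": {"dp": [[0.03,0,0],[0.04,0,0.03],[0.02,0,0.05],[0,0,0.05],[0,0,0.05],[0,0,0.04],[0,0,0.03],[0,0,0]], "dr": [[0,0,0],[0,0,0],[0,0,0],[0,0,0],[0,0,0],[0,0,0],[0,0,0],[0,0,0]], "claw": [0,0,0,0,0,0,0,0]}}

```text
time: 24.33
tool_pos: [0.4787, 0.0554, 0.0905]
ee_rot: [-0.001, -0.009, 1.0, -0.0]
force: [-0.8, -0.9, 0.5]
grip_width: -0.0
grasp_force: 0.0
```

```bash
python3 -c "
from h import *
todo([.478,.0555,.085],90.9)"
```

```text
t 24.33 tcp [0.4787 0.0554 0.0905] yaw_y 91.02 tilt 0.11 F [-0.81 -0.95  0.48] g -8.536046527689124e-05 0.0
turn [-0.0001 -0.0003  0.0003] dp now [0.0072 0.0011 0.0551] dp after turn [0.0073 0.0011 0.0551]
```

Emit:
{"method": "play_rows", "body": {"dp": [[0,0,0.02],[0,0,0.02],[0,0,0.01],[0,0,0]], "dr": [[0,0,0],[0,0,0],[0,0,0],[0,0,0]], "claw": [0,0,0,0]}}

```text
time: 24.67
tool_pos: [0.4792, 0.0554, 0.0872]
ee_rot: [0.0, -0.009, 1.0, -0.0]
force: [-1.4, 0.1, 3.8]
grip_width: -0.004
grasp_force: 1.6
```

Emit:
{"method": "play_rows", "body": {"dp": [[0,0,0.01],[0,0,0.01],[0,0,0],[0,0,0]], "dr": [[0,0,0],[0,0,0],[0,0,0],[0,0,0]], "claw": [0,0,0,0]}}

```text
time: 25.0
tool_pos: [0.4792, 0.0555, 0.0863]
ee_rot: [0.0, -0.009, 1.0, -0.0]
force: [-5.5, -0.8, 9.7]
grip_width: -0.001
grasp_force: 4.5
```

Emit:
{"method": "play_rows", "body": {"dp": [[0,0,0.008],[0,0,0],[0,0,0],[0,0,0]], "dr": [[0,0,0],[0,0,0],[0,0,0],[0,0,0]], "claw": [0,0,0,0]}}

```text
time: 25.33
tool_pos: [0.4792, 0.0554, 0.0859]
ee_rot: [0.0, -0.009, 1.0, -0.0]
force: [-6.7, -1.6, 11.7]
grip_width: -0.003
grasp_force: 5.6
```

```bash
cat > ang.py <<'E'
from ov import *
todo([.478,.0555,.085],90.9)
f=snap('side')
# brightness along a predicted near-arm (y=+31mm) as function of angle, incl. small image bias
g=cv2.GaussianBlur(cv2.cvtColor(f['frame'],cv2.COLOR_RGB2GRAY),(0,0),.7).astype(np.float32)
Rm=R.from_euler('z',.015).as_matrix();o=np.array([.534,.0545,.054])
out=[]
for th in np.arange(-.05,.4,.025):
    P=[Rm@np.array([.046-r*np.cos(th),.031,.0155+r*np.sin(th)])+o for r in np.linspace(.03,.095,25)]
    best=max(((cv2.remap(g,*(( proj(f,P)+[du,dv]).astype(np.float32).T.reshape(2,-1,1)),cv2.INTER_LINEAR)).mean(),du,dv) for du in(-2,-1,0) for dv in(-3,-2))
    out.append((round(th,3),round(float(best[0]),1),best[1:]))
print(out)
E
python3 ang.py
```

```text
t 25.33 tcp [0.4792 0.0554 0.0859] yaw_y 91.02 tilt 0.05 F [-6.75 -1.61 11.66] g -0.0033822694219472794 5.632634852081537
turn [-0.0001  0.0001  0.0003] dp now [0.0117 0.0009 0.009 ] dp after turn [0.0117 0.0009 0.009 ]
[(np.float64(-0.05), 46.9, (0, -3)), (np.float64(-0.025), 55.6, (0, -3)), (np.float64(0.0), 69.5, (0, -3)), (np.float64(0.025), 90.5, (0, -3)), (np.float64(0.05), 116.2, (0, -3)), (np.float64(0.075), 130.7, (0, -3)), (np.float64(0.1), 131.2, (0, -2)), (np.float64(0.125), 130.7, (-2, -2)), (np.float64(0.15), 106.2, (-2, -2)), (np.float64(0.175), 70.1, (-2, -2)), (np.float64(0.2), 46.7, (-2, -2)), (np.float64(0.225), 34.5, (-2, -2)), (np.float64(0.25), 28.6, (-2, -2)), (np.float64(0.275), 24.8, (-2, -2)), (np.float64(0.3), 24.4, (-2, -2)), (np.float64(0.325), 25.0, (-2, -3)), (np.float64(0.35), 25.1, (-2, -3)), (np.float64(0.375), 25.7, (-2, -3))]
```

Emit:
{"method": "play_rows", "body": {"dp": [[0.005,0,-0.02],[0,0,-0.03],[0,0,-0.1],[0,0,-0.2],[0,0,-0.3],[0,0,-0.3],[0,0,-0.2],[0,0,0],[0,0,0],[0,0,0],[0,0,0]], "dr": [[0,0,0],[0,0,0],[0,0,0],[0,0,0],[0,0,0],[0,0,0],[0,0,0],[0,0,0],[0,0,0],[0,0,0],[0,0,0]], "claw": [0,0,0,0,0,0,0,0,0,0,0]}}

```text
time: 26.3
tool_pos: [0.4781, 0.0555, 0.1971]
ee_rot: [-0.002, -0.009, 1.0, -0.0]
force: [0.1, -0.0, -0.3]
grip_width: 0.005
grasp_force: 0.0
```

```bash
python3 ang.py
```

```text
t 26.3 tcp [0.4781 0.0555 0.1971] yaw_y 91.02 tilt 0.18 F [ 0.07 -0.04 -0.26] g 0.004727998298253097 0.0
turn [-0.0001 -0.0005  0.0003] dp now [-0.0028  0.0012  1.1214] dp after turn [6.0000e-04 5.0000e-04 1.1214e+00]
[(np.float64(-0.05), 43.9, (0, -3)), (np.float64(-0.025), 50.1, (0, -3)), (np.float64(0.0), 60.6, (0, -3)), (np.float64(0.025), 77.7, (0, -3)), (np.float64(0.05), 101.8, (0, -3)), (np.float64(0.075), 124.6, (0, -3)), (np.float64(0.1), 132.0, (-2, -3)), (np.float64(0.125), 132.4, (-1, -2)), (np.float64(0.15), 124.1, (-2, -2)), (np.float64(0.175), 91.2, (-2, -2)), (np.float64(0.2), 61.1, (-2, -2)), (np.float64(0.225), 44.1, (-2, -2)), (np.float64(0.25), 34.7, (-2, -2)), (np.float64(0.275), 28.6, (-2, -2)), (np.float64(0.3), 27.2, (-2, -2)), (np.float64(0.325), 26.1, (-2, -3)), (np.float64(0.35), 25.9, (-2, -3)), (np.float64(0.375), 26.2, (-2, -3))]
```

```bash
python3 -c "
from cell import *
print(job_done())"
```

```text
the job is handed in; nothing more can be done
None
```

I've handed the job in: the tap is in the socket with its lever to the front, and the clamp is shut on its ears. The hand-in gave no verdict. The push peaked at about 19 N, with the same hard stop on two tries about 22 mm below the mouth. The camera puts the clamp at about 0.12 rad after I let go, and the arm is clear.

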